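# Moisture check of pine sample slips

## Robot

A 6-joint arm with a two-finger parallel gripper is mounted at the origin on the work surface. World frame = base frame: x ahead of the robot, y to its left, z up, the work surface at z = 0. Lengths are in m, angles in rad, forces in N, time in s.
With the tool pointing down it reaches from about 0.35 to 0.775 m from the base axis. Payload 7.3 kg.
Tool frame: the origin (TCP) lies between the finger pads; the fingertips stand 14 mm ahead of it and the grasp point (between the pads) lies 5 mm behind it; z points along the fingers, y is the line along which they close (so a half turn about z gives the same grasp; the last joint's range is limited). The gripper opens to 92 mm and grips with 3 to 60 N. Pads are 19 mm wide; open, the fingers measure 130 mm over their backs; the gripper's body (75 mm by 190 mm) begins 47 mm behind the grasp point.
Start: joints at [1.036, 0.342, 1.524, -0, 1.275, -0.146], TCP at [0.199, 0.486, 0.241] pointing down, gripper open.
Joint ranges: [-2.53, 2.53], [-0.77, 2.02], [0.04, 2.7], [-1, 4.14], [0.28, 2.66], [-3.11, 3.11]. Speed limits (rad/s): [2.57, 2.57, 3.14, 3.14, 3.14, 3.14].

## Interface

Orientations are given as [roll, pitch, yaw] about the fixed x, y, z axes, in that order (R = Rz(yaw) Ry(pitch) Rx(roll)).
In Python, from cell import robot, eyes gives the robot as it stands. The module is installed in compiled form; this text tells all that it offers.
- The arm moves only by the shell command python3 -m handwheel 'ROWS' [FORCE]. ROWS is JSON, one flat list of numbers, 5 for each row, row after row: the shift along the world's x, y, z in mm, then the turn about the world's z in rad, then the opening, from 0 (shut) to 1 (fully open). In form: [x, y, z, spin, jaw, x, y, z, spin, jaw, ...]. A call has 1 to 8 rows; each row shifts and turns the commanded pose from where the row before left it; what a row does not reach is not made up. A row lasts 1/10 s, in which the tool goes at most 50 mm and 8.59 degrees, less where a joint would pass 70% of its speed; a pose out of reach is approached as far as the arm can. A call with a gripper value outside its range is refused whole. The fingers move at their own pace and stop on an object; FORCE is the grip in N (left out, the last holds). Time passes only in rows, so rows that do not move let the fingers close. It gives the time, the measured TCP pose, the force, the opening and the grip force at its end, in the units of the state.
- robot.observe(): the state, without advancing time (a new reading comes with each control period).
- eyes.read_camera(name): name is "side" or "top"; returns (picture, depth): 384x512x3 uint8, blue, green, red; 384x512 float32, m along the optical axis (not along the pixel's ray), 0 where there is no reading.
- eyes.calibration(name): a dict with "fx", "fy", "cx", "cy" (pixels), "world_to_cam" (4x4, takes a point from world to camera coordinates). Camera axes: x right, y down, z forward; pixel columns grow to the right and rows downward; lengths in m; the calibration is good to about 2 mm. A picture is of the moment at which its call begins. calibration takes no time and is no camera call.
- robot.hand_in(): hands the job in; it is judged then, once.
The state is a dict: "time": time; "qpos": joint angles; "qvel": joint speeds; "joint_efforts": joint torques, N m; "tool_pos": TCP position; "tool_rot": TCP orientation; "contact_force": force on the tool from outside, world axes, zero at the start; "torque": the same for the moment, N m; "opening": finger opening in m; "grip_force": force on a finger pad.
Only numpy, scipy, OpenCV 4.12 (cv2) and the standard library are available. Lean on these libraries where they do the work, as an engineer would, in place of code of your own. Each camera call takes 0.05 s, during which the arm holds its last target. There are 200 camera calls.

## Task

Get the moisture tester ready and check this batch of pine slips: swing its stiff display lid up to 100 degrees from closed (leaning about 10 degrees back past upright) and leave it standing there, then, with the bridge's bays still empty, press the small key to wake the tester and after it the medium key to zero it, one key at a time. Next slide every pine slip on the bench lengthwise under the low metal bridge, one to a bay from the open side that faces the robot, straight and fully home against the stop at the back, and then press the large key to start the reading. Leave the slips in the bays, the lid up and the mug, bottle and sanding block undisturbed.

Things in the scene. Friction and masses are not known exactly. Their poses are not given: they have to be found in the camera images.
- console: Grey tester console fixed to the bench, in its middle or on its left: 120 (x) x 160 (y) x 60 mm high, under a flat black lid. Origin: centre of underside; x away from the robot (to the hinge), y left. Under the lid the key deck is at z = 36 mm, with walls up to z = 60 mm at both sides (6 mm thick) and back (10 mm), and a lip up to z = 46 mm at the front.
- lid (a joint): Lid angle, rad: 0 closed flat, 1.571 upright, 1.745 = 100 degrees (wanted), 2.4 end stop; may start a little ajar (to 0.25). Hinge along the console's y at its far side; free edge on the robot's side; positive (about console +y) lifts it. Stiff friction hinge (0.4 N m, lid 0.2 kg): stays at any angle where it is left; about 4 N at the tab moves it.
- lid_handle (a point): Pinch point of the lid's pull tab: flat, black, 24 mm wide (console y), 8 thick, sticking out 44 mm from the middle of the lid's free edge. Point: 141 mm from the hinge, 28 beyond the lid's edge, mid-thickness, 67 mm above the bench when closed, free space below. Turns with the lid: x to the hinge, z out of the upper face. Pinched from above by its side edges, it pivots between the pads.
- lid_hinge (a point): Point on the hinge axis at mid-width of the lid: 57 mm beyond the console's centre, 62 mm above the bench. The lid's underside passes through it: lid 113 mm from hinge to free edge, 158 mm wide, 10 mm thick. With the lid closed, lid_handle is 141 mm towards the robot and 5 mm above this point.
- key_small (a joint): Spring key, the small one, a white round push button 16 mm in diameter, leftmost (+y) of the row of three on the console's deck. Value: how far it is pressed, 0 (out) to 0.006 m (bottomed); it counts as pressed beyond 0.004. It resists with 1.5 N at first touch and 5 N fully down, and springs back.
- key_medium (a joint): Spring key, the medium one, a white round push button 22 mm in diameter, middle of the row of three on the console's deck. Value: how far it is pressed, 0 (out) to 0.006 m (bottomed); it counts as pressed beyond 0.004. It resists with 1.5 N at first touch and 5 N fully down, and springs back.
- key_large (a joint): Spring key, the large one, a white round push button 30 mm in diameter, rightmost (-y) of the row of three on the console's deck. Value: how far it is pressed, 0 (out) to 0.006 m (bottomed); it counts as pressed beyond 0.004. It resists with 1.5 N at first touch and 5 N fully down, and springs back.
- key_small_top (a point): Centre of the top face of the small key, 54 mm above the bench when out; the key stands 6 mm proud of its black round collar. Keys are 44 to 48 mm apart from centre to centre. Under the lid while it is closed. z up.
- key_medium_top (a point): Centre of the top face of the medium key, 54 mm above the bench when out; the key stands 6 mm proud of its black round collar. Keys are 44 to 48 mm apart from centre to centre. Under the lid while it is closed. z up.
- key_large_top (a point): Centre of the top face of the large key, 54 mm above the bench when out; the key stands 6 mm proud of its black round collar. Keys are 44 to 48 mm apart from centre to centre. Under the lid while it is closed. z up.
- bridge: Low aluminium bridge fixed mid-bench or on the left. Roof 52 mm deep (x -26 to 26), 204 wide (y), underside 24, top 36 mm above the bench. Three bays 44 mm wide at y = -70, 0, 70 between solid blocks, open to the robot (-x), stop wall at the back (face at x = 26). Origin: under roof centre, on the bench; x into the bays, y left. A slip home has its centre at x = -29, its tail 58 mm out in front.
- slip1: Loose bare pine slip, a plain bar 110 x 30 x 16 mm, 35 g. Origin: centre of its underside; x along its length, z up. At the start it lies flat on the bench to the right of the equipment (y about -0.3), roughly crosswise to the robot. The slips are alike and interchangeable, and any bay will do; some may be absent (None).
- slip2: Loose bare pine slip, a plain bar 110 x 30 x 16 mm, 35 g. Origin: centre of its underside; x along its length, z up. At the start it lies flat on the bench to the right of the equipment (y about -0.3), roughly crosswise to the robot. The slips are alike and interchangeable, and any bay will do; some may be absent (None).
- slip3: Loose bare pine slip, a plain bar 110 x 30 x 16 mm, 35 g. Origin: centre of its underside; x along its length, z up. At the start it lies flat on the bench to the right of the equipment (y about -0.3), roughly crosswise to the robot. The slips are alike and interchangeable, and any bay will do; some may be absent (None).
- mug: Bystander: steel mug, 76 mm across, 90 mm high, beyond the equipment. Origin: centre of its underside.
- bottle: Bystander: clear plastic bottle, 60 mm across, 150 mm high, beyond the equipment. Origin: centre of its underside.
- sander: Bystander: cork sanding block with a wooden grip, 110 x 60 x 45 mm, beyond the equipment. Origin: centre of its underside.
Not all that is in view belongs to the job. What is shaped like the slip2 but orange or turquoise is not meant.

How it is judged:
On the way, in this order (a step that is already met when the one before it is completed fails the run):
1. the lid stands at 100 degrees (within 8) (value of joint lid between 1.605 and 1.885 rad), for 0.3 s.
2. the small key is pressed (value of joint key_small above 0.004 m), for 0.1 s.
3. the medium key is pressed while the bays are empty (value of joint key_medium above 0.004 m and horizontal distance between each of slip1, slip2, slip3 and bridge above 0.13 m), for 0.1 s.
4. every slip is home in a bay under the bridge (x of slip1 in the frame of bridge between -0.037 and -0.015 m and y of slip1 in the frame of bridge between -0.095 and 0.095 m and height (world z) of each of slip1, slip2, slip3 below 0.012 m and angle between the x axis of each of slip1, slip2, slip3 and the x axis of bridge, either way round below 0.27 rad and x of slip2 in the frame of bridge between -0.037 and -0.015 m and y of slip2 in the frame of bridge between -0.095 and 0.095 m and x of slip3 in the frame of bridge between -0.037 and -0.015 m and y of slip3 in the frame of bridge between -0.095 and 0.095 m), for 0.3 s.
5. the large key is pressed (value of joint key_large above 0.004 m), for 0.1 s.
At the end, for the whole second after the job is handed in: The lid stands between 92 and 108 degrees; every slip on the bench lies at rest in a bay under the bridge, within about 8 mm of the stop at the back and within 15 degrees of straight; all keys are out (all of step 1 and all of step 4 and value of joint each of key_small, key_medium, key_large below 0.0025 m and linear speed of each of slip1, slip2, slip3 below 0.03 m/s); the robot touches nothing.
It fails at once if two keys are pressed at once (value of joint each of key_small, key_medium above 0.004 m or value of joint each of key_medium, key_large above 0.004 m or value of joint each of key_small, key_large above 0.004 m).
It fails at once if a bystander is shifted by more than 40 mm or tipped (distance of any of mug, bottle, sander from where it was at the start of the episode above 0.04 m or angle between any of mug, bottle, sander's own z axis and vertical above 0.5 rad).
Of slip1, slip2, slip3 only 2 to 3 are there at a start; the rules pass over those that are not, and their reading is None.
At some moment in a run one of slip1, slip2, slip3 may be knocked a few centimetres aside while the robot is not near it.
Once in a run the grip may slacken for a moment while it holds something.
It also fails if it takes over 210 s, if anything falls off the work surface, if the arm or the gripper's body presses on something with over 40 N, if the wrist force passes 120 N, or if a joint passes its speed limit or range.

## Working session

There is one attempt and no reset: what is moved stays moved. The work goes in short steps, Python scripts to look and compute and a shell command to move; the robot and the scene stay as the last step left them, time stands still between calls to the robot, and variables do not carry over. Pictures are saved under pics/ and viewed, at most 14 in all, crops included, and the job is handed in when it is done.

```bash
mkdir -p pics
cat > h.py <<'E'
import numpy as np, cv2
from cell import robot, eyes
def cam(n):
    im,d=eyes.read_camera(n); c=eyes.calibration(n); return im,d,c
def ray(c,u,v):
    T=np.array(c["world_to_cam"]); R=T[:3,:3]; t=T[:3,3]
    return -R.T@t, R.T@np.array([(u-c["cx"])/c["fx"],(v-c["cy"])/c["fy"],1.])
def onz(c,u,v,z):
    o,d=ray(c,u,v); return o+d*(z-o[2])/d[2]
def pt(c,d,u,v):
    o,r=ray(c,u,v); return o+r*d[int(round(v)),int(round(u))]
def cloud(c,d):
    T=np.array(c["world_to_cam"]); v,u=np.mgrid[:384,:512]
    P=np.stack([(u-c["cx"])/c["fx"]*d,(v-c["cy"])/c["fy"]*d,d],-1)
    return (P-T[:3,3])@T[:3,:3]
def proj(c,p):
    q=np.array(c["world_to_cam"])@np.append(p,1); return c["fx"]*q[0]/q[2]+c["cx"],c["fy"]*q[1]/q[2]+c["cy"]
E
python3 - <<'E'
from h import *
for n in("top","side"):
    im,d,c=cam(n); cv2.imwrite(f"pics/{n}0.png",im); np.save(f"{n}0.npy",d); o,_=ray(c,256,192); print(n,o,ray(c,256,192)[1])
s=robot.observe(); print({k:np.round(v,3).tolist() for k,v in s.items()})
E
```

```text
top [ 0.50106776 -0.07257978  1.24768732] [ 0.11116256  0.0156289  -0.99382575]
side [ 0.48880124 -0.81339338  0.69329672] [ 0.10454997  0.76171996 -0.63941573]
{'time': 0.1, 'qpos': [1.036, 0.343, 1.525, -0.0, 1.275, -0.146], 'qvel': [-0.001, -0.002, -0.0, 0.001, 0.0, 0.001], 'joint_efforts': [0.001, -43.201, -24.47, 0.072, 0.053, -0.0], 'tool_pos': [0.199, 0.486, 0.24], 'tool_rot': [-3.14, -0.0, 2.753], 'contact_force': [-0.017, -0.459, -0.023], 'torque': [-0.015, 0.013, -0.03], 'grip_force': 0.0, 'opening': 0.092}
```

View pics/top0.png

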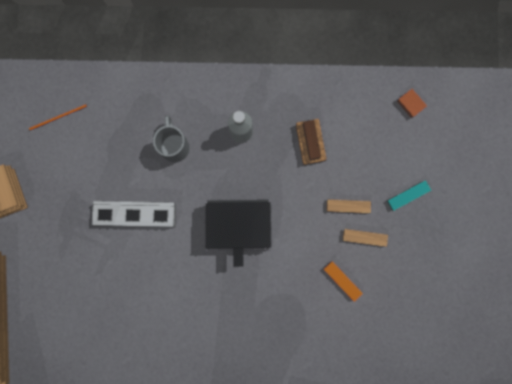

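View pics/side0.png

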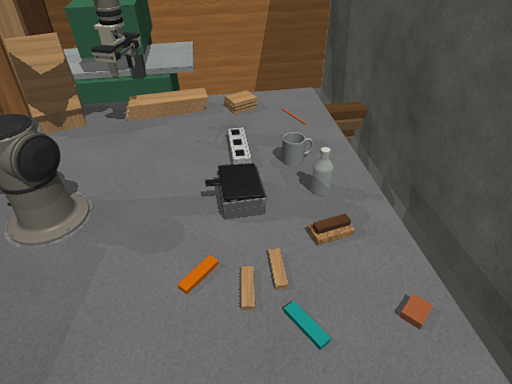

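The top view shows two pine slips at (349,207) and (365,239), the closed lid at (238,225) with its tab at (238,258), and the bridge at (133,215). The mug is at (170,140), the bottle at (240,122) and the sander at (312,142). The side view agrees.

Slip candidates: (349,207) and (365,239) are bare pine and fit. (342,282) is orange and (409,196) turquoise, so neither is meant. I'll confirm this in one crop while measuring.

```bash
cat >> h.py <<'E'
def rects(im,mask,c,z,amin=150,crop=None):
    out=[]
    for k in cv2.findContours(mask,cv2.RETR_EXTERNAL,cv2.CHAIN_APPROX_NONE)[0]:
        if cv2.contourArea(k)<amin: continue
        P=np.array([onz(c,u,v,z)[:2] for u,v in k[:,0]],np.float32)*1000
        (x,y),(w,h),a=cv2.minAreaRect(P)
        if w<h: w,h,a=h,w,a+90
        a=(a+90)%180-90
        m=cv2.moments(k); out.append((round(m["m10"]/m["m00"]),round(m["m01"]/m["m00"]),round(x,1),round(y,1),round(w),round(h),round(a,1)))
    return out
def slips(im,c,z=.016):
    hsv=cv2.cvtColor(im,cv2.COLOR_BGR2HSV)
    m=cv2.inRange(hsv,(5,60,90),(22,190,255)); return rects(im,m,c,z)
E
python3 - <<'E'
from h import *
im=cv2.imread("pics/top0.png"); d=np.load("top0.npy"); c=eyes.calibration("top")
hsv=cv2.cvtColor(im,cv2.COLOR_BGR2HSV)
for p in((349,207),(365,239),(342,282),(312,158)): print(p,hsv[p[1],p[0]])
print("slips",slips(im,c))
print("tab/lid",rects(im,cv2.inRange(hsv,(0,0,0),(180,255,45))[:, :],c,.072)[:12])
br=cv2.inRange(hsv,(0,0,140),(180,40,255)); print("bridge",rects(im,br,c,.036))
P=cloud(c,d)
for u,v in((210,210),(265,210),(210,240),(265,240),(238,225),(238,258),(238,263),(105,215),(119,215),(133,215),(161,215),(100,224)): print(u,v,np.round(P[v,u]*1000,1))
cv2.imwrite("pics/crop.png",np.hstack([cv2.resize(im[180:310,310:440],(500,500),interpolation=cv2.INTER_CUBIC)]))
E
```

```text
(349, 207) [ 15 109 157]
(365, 239) [ 15 109 157]
(342, 282) [ 15 200 166]
(312, 158) [ 11 104  76]
slips [(343, 281, 420.6, -274.6, 113, 35, 44.4), (365, 237, 530.1, -330.0, 112, 31, 83.6), (349, 206, 608.5, -288.3, 109, 30, -88.7), (10, 192, 630.6, 570.5, 132, 67, 4.3), (311, 142, 773.1, -190.5, 112, 62, 11.4), (57, 117, 823.8, 467.7, 160, 11, -65.3), (412, 102, 881.3, -450.6, 62, 48, 39.8)]
tab/lid [(232, 226, 532.3, -3.0, 144, 131, 1.3)]
bridge [(133, 213, 575.9, 253.1, 202, 59, -89.8)]
210 210 [586.2  56.5  71.1]
265 210 [589.6 -77.   67.2]
210 240 [513.6  53.4  77.3]
265 240 [516.8 -78.5  74.8]
238 225 [551.1 -12.9  78.1]
238 258 [472.4 -15.2  81.3]
238 263 [460.6 -15.4  79.4]
105 215 [569.7 321.1  42.6]
119 215 [570.8 287.8  36.8]
133 215 [571.6 252.5  37.4]
161 215 [573.1 181.6  40.8]
100 224 [547.3 335.1  34.7]
```

View pics/crop.png

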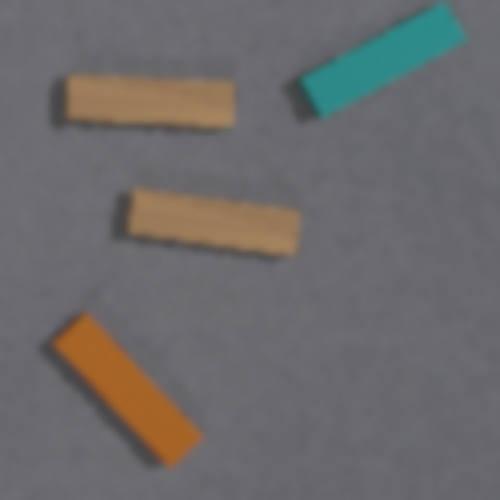

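The crop confirms two bare pine slips, and the orange and turquoise bars are decoys. Next I measure the lid and tab.

Run:
```python
from h import *
im=cv2.imread("pics/top0.png"); d=np.load("top0.npy"); c=eyes.calibration("top")
P=cloud(c,d)*1000
g=cv2.cvtColor(im,cv2.COLOR_BGR2GRAY)
print(g[258,232:246],g[225,200:212],g[225,264:278])
A=P[204:244,210:267].reshape(-1,3); A=A[A[:,2]>50]
k=np.linalg.lstsq(np.c_[A[:,:2],np.ones(len(A))],A[:,2],rcond=None)[0]; print("plane z=ax+by+c",k, "angle",np.arctan(-k[0]))
m=((g<32)*255).astype(np.uint8); m[:,:200]=0;m[:,280:]=0; m[:195]=0; m[275:]=0
print("all",rects(im,m,c,.075))
t=m.copy(); t[:252]=0; print("tab",rects(im,t,c,.080,50))
l=cv2.morphologyEx(m,cv2.MORPH_OPEN,np.ones((15,15))); print("lid",rects(im,l,c,.075))
b=cv2.inRange(g,110,255); b[:,:80]=0;b[:,185:]=0;b[:190]=0;b[240:]=0
print("bridge",rects(im,cv2.morphologyEx(b,cv2.MORPH_CLOSE,np.ones((15,15))),c,.036))
```

```text
[87 68 49 43 41 42 43 43 44 45 54 73 91 98] [70 70 70 69 65 56 46 41 41 42 42 42] [ 45  45  45  45  45  48  63  83  97 101 103 102 103 102]
plane z=ax+by+c [-4.50814093e-01 -2.13954556e-01  3.28042697e+02] angle 0.4235307201656452
all []
tab []
lid []
bridge [(135, 215, 562.5, 253.9, 208, 93, 89.9)]
```

Run:
```python
from h import *
im=cv2.imread("pics/top0.png"); d=np.load("top0.npy"); c=eyes.calibration("top")
P=cloud(c,d)*1000
g=cv2.cvtColor(im,cv2.COLOR_BGR2GRAY)
m=((g<57)*255).astype(np.uint8); m[:,:200]=0;m[:,280:]=0; m[:195]=0; m[275:]=0
t=m.copy(); t[:252]=0; t[:,:228]=0; print("tab",rects(im,t,c,.080,50))
l=cv2.morphologyEx(m,cv2.MORPH_OPEN,np.ones((15,15))); l[252:]=0; print("lid",rects(im,l,c,.075))
for v in range(196,206): print(v,g[v,220],g[v,255],end="; ")
print()
for v in range(244,274): print(v,g[v,220],g[v,238],g[v,255],end="; ")
print()
for v in (205,212,220,230,240,246,256,262): print(v,np.round(np.median(P[v-1:v+2,(230 if v<250 else 236):(247 if v<250 else 241)].reshape(-1,3),0),1))
for u in(212,220,230,250,260,266): print(u,np.round(np.median(P[215:235,u-1:u+2].reshape(-1,3),0),1))
ims,ds,cs=cam("side"); cv2.imwrite("pics/s1.png",cv2.resize(ims[100:240,150:350],(800,560),interpolation=cv2.INTER_CUBIC))
```

```text
tab [(238, 258, 471.2, -15.1, 31, 24, 1.4)]
lid [(237, 225, 550.2, -10.0, 155, 113, -88.7)]
196 101 102; 197 100 100; 198 96 98; 199 87 88; 200 72 71; 201 60 58; 202 51 48; 203 45 45; 204 42 43; 205 42 44; 
244 41 41 44; 245 42 42 43; 246 42 41 43; 247 42 38 47; 248 48 40 55; 249 58 40 63; 250 63 41 63; 251 67 42 63; 252 69 42 64; 253 68 42 65; 254 69 43 72; 255 69 42 85; 256 70 43 96; 257 69 42 100; 258 69 43 100; 259 68 43 100; 260 69 43 100; 261 70 43 100; 262 71 44 100; 263 70 44 101; 264 70 45 100; 265 69 50 100; 266 68 66 100; 267 68 87 101; 268 69 98 102; 269 68 102 103; 270 70 101 104; 271 74 101 103; 272 86 101 102; 273 99 101 100; 
205 [599.8 -11.3  72.6]
212 [582.7 -11.8  73.3]
220 [563.3 -12.3  74.4]
230 [539.2 -13.1  75.3]
240 [515.2 -16.1  78. ]
246 [500.9 -14.3  78.4]
256 [477.1 -15.   79.5]
262 [463.  -15.4  80.2]
212 [551.   50.   74.7]
220 [551.3  30.6  75.9]
230 [551.9   6.6  74.8]
250 [553.1 -41.6  75.4]
260 [552.5 -65.7  75.3]
266 [554.  -80.1  75.4]
```

View pics/s1.png

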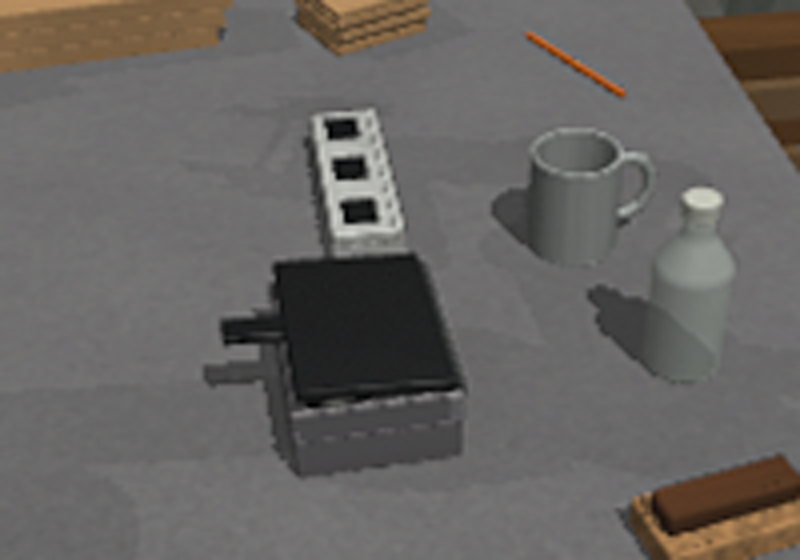

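The side crop shows the lid slightly ajar (about 0.05 rad). The hinge comes out near (611,-11,62) and the tab point near (470,-15,75) mm, with a yaw of about 1.3°. I'll move over the tab.

```bash
python3 -m handwheel '[22,-41,0,0.1,0.6,22,-41,0,0.1,0.6,22,-41,0,0.1,0.6,22,-41,0,0.1,0.6,22,-41,0,0.01,0.6,22,-41,0,0,0.6,22,-41,0,0,0.6,22,-41,0,0,0.6]' 25; python3 -m handwheel '[22,-41,0,0,0.6,22,-41,0,0,0.6,22,-41,0,0,0.6,22,-41,0,0,0.6,7,-9,0,0,0.6,0,0,0,0,0.6]'
```

```text
time: 0.95
tool_pos: [0.3754, 0.1561, 0.2408]
tool_rot: [3.141, 0.0, -3.12]
contact_force: [-0.0, 0.3, -1.0]
opening: 0.055
grip_force: 0.0
time: 1.55
tool_pos: [0.4704, -0.0164, 0.2402]
tool_rot: [3.141, -0.001, -3.123]
contact_force: [-0.6, 0.1, -0.1]
opening: 0.0555
grip_force: 0.0
```

```bash
python3 -m handwheel '[0,1,-45,0,0.5,0,0,-45,0,0.5,0,0,-45,0,0.5,0,0,-35,0,0.5,0,0,0,0,0.1,0,0,0,0,0.1,0,0,0,0,0.1,0,0,0,0,0.1]' 25
```

```text
time: 2.35
tool_pos: [0.4712, -0.0143, 0.0728]
tool_rot: [-3.14, 0.004, -3.12]
contact_force: [0.0, -1.0, 2.2]
opening: 0.0236
grip_force: 25.0
```

```bash
python3 -m handwheel '[3,0,17,0,0.1,4,0,17,0,0.1,8,0,19,0,0.1,11,0.5,18,0,0.1,14,0.5,16,0,0.1,16,0.5,14,0,0.1,18,0.5,11,0,0.1,19,0.5,8,0,0.1]'; python3 -m handwheel '[20,0.5,5,0,0.1,21,0.5,3,0,0.1,17,0.5,0,0,0.1,17,0,-3,0,0.1,0,0,0,0,0.1,0,0,0,0,0.1]'
```

```text
time: 3.15
tool_pos: [0.5617, -0.0111, 0.1921]
tool_rot: [3.141, -0.003, -3.12]
contact_force: [-4.3, 0.4, -5.0]
opening: 0.024
grip_force: 25.0
time: 3.75
tool_pos: [0.6393, -0.0085, 0.1982]
tool_rot: [3.14, 0.005, -3.12]
contact_force: [2.4, 5.1, 2.5]
opening: 0.0233
grip_force: 25.0
```

Run:
```python
from h import *
im,d,c=cam("side"); cv2.imwrite("pics/s2.png",cv2.resize(im[60:260,130:380],(750,600),interpolation=cv2.INTER_CUBIC))
```

```text
(no output)
```

View pics/s2.png

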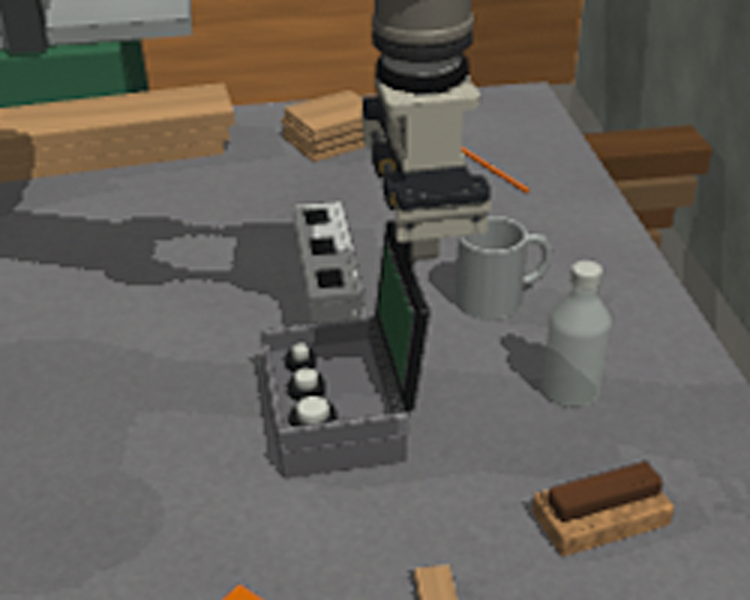

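The lid stands leaning slightly back. The keys are visible at about (300,352), (306,377) and (313,408) in the crop. I'll release, lift and back off.

```bash
python3 -m handwheel '[0,0,0,0,0.5,0,0,0,0,0.5,0,0,0,0,0.5,0,0,25,0,0.5,0,0,35,0,0.5,0,0,20,0,0.5,-45,0,0,0,0.5,-45,0,0,0,0.5]'; python3 -m handwheel '[-45,0,0,0,0,-45,0,0,0,0,-45,0,0,0,0,-45,0,0,0,0,0,0,0,0,0]'
python3 - <<'E'
from h import *
im,d,c=cam("top"); cv2.imwrite("pics/t3.png",im); np.save("t3.npy",d)
cv2.imwrite("pics/t3c.png",cv2.resize(im[180:280,190:290],(600,600),interpolation=cv2.INTER_CUBIC))
g=im.min(2); m=cv2.inRange(g,150,255); m[:,:200]=0;m[:,280:]=0;m[:195]=0
print("keys",rects(im,m,c,.054,10)); print(slips(im,c))
P=cloud(c,d)*1000
im,d,c=cam("side"); m=cv2.inRange(im.min(2),150,255); print("keys side",rects(im,m,c,.054,10)); cv2.imwrite("pics/s3.png",im)
E
```

```text
time: 4.6
tool_pos: [0.5475, -0.0105, 0.2757]
tool_rot: [-3.141, 0.001, -3.121]
contact_force: [-0.0, -0.1, 0.1]
opening: 0.0459
grip_force: 0.0
time: 5.1
tool_pos: [0.3631, -0.0096, 0.2757]
tool_rot: [3.141, -0.002, -3.121]
contact_force: [0.2, -0.0, 0.4]
opening: 0.0106
grip_force: 0.0
keys [(238, 235, 527.7, -11.1, 12, 12, 46.5), (257, 235, 530.0, -58.8, 22, 20, 1.4)]
[(343, 281, 420.6, -274.6, 113, 35, 44.5), (365, 237, 530.1, -329.8, 111, 31, 83.6), (348, 206, 608.4, -288.1, 109, 31, 88.8), (10, 192, 630.6, 570.5, 132, 67, 4.3), (319, 141, 774.7, -211.4, 114, 38, -3.3), (58, 117, 823.9, 467.7, 160, 10, -65.4), (412, 102, 881.2, -450.7, 62, 48, 39.8)]
keys side [(234, 195, 529.9, -55.0, 27, 24, 50.9), (232, 185, 527.8, -6.2, 15, 14, -9.4), (325, 149, 853.4, 131.5, 29, 24, -9.6), (239, 145, 573.5, 223.4, 203, 56, -89.7), (133, 67, 124.4, 1028.9, 72, 41, -42.7), (159, 65, 232.0, 1015.8, 100, 46, 27.3), (74, 67, -162.8, 1070.1, 173, 44, -67.8), (71, 51, -245.6, 1325.3, 113, 63, -70.5)]
```

View pics/t3c.png

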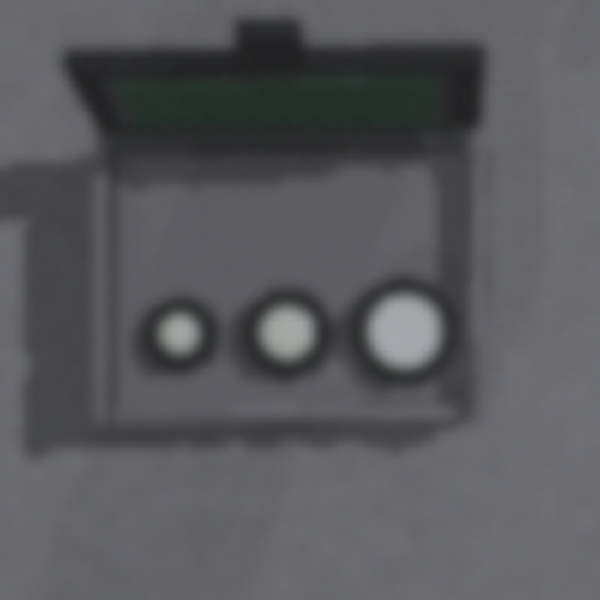

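The crop shows the three keys at full-image pixels (220,235.5), (237.7,235.2) and (257.5,235), and the lid leaning back with its tab tip at (234.7,183.4). I'll compute the exact key positions and the lid angle.

Run:
```python
from h import *
c=eyes.calibration("top"); im=cv2.imread("pics/t3.png"); g=im.min(2)
for u,v in((220,235.5),(237.7,235.2),(257.5,235)):
    w=np.clip(g[int(v)-7:int(v)+9,int(u)-7:int(u)+9].astype(float)-105,0,None); yy,xx=np.mgrid[int(v)-7:int(v)+9,int(u)-7:int(u)+9]
    print(np.round(onz(c,(w*xx).sum()/w.sum(),(w*yy).sum()/w.sum(),.054)*1000,1))
for a in (92,96,100,104,108):
    r=np.radians(a); print(a,[np.round(proj(c,[.611-.157*np.cos(r)+s*np.sin(r),-.009,.062+.157*np.sin(r)+s*np.cos(r)]),1).tolist() for s in(0.001,.009)])
v=cv2.cvtColor(im,6); print(v[178:200,235])
```

```text
[526.4  33.1  54. ]
[527.9 -11.   54. ]
[529.5 -58.7  54. ]
92 [[233.8, 190.9], [233.9, 187.2]]
96 [[233.9, 185.8], [234.1, 182.2]]
100 [[234.1, 180.9], [234.3, 177.3]]
104 [[234.3, 176.1], [234.5, 172.6]]
108 [[234.5, 171.5], [234.7, 168.1]]
[103 104 103 100  87  66  47  42  37  35  33  34  33  34  39  43  43  43
  43  43  43  43]
```

Run:
```python
from h import *
c=eyes.calibration("side"); im=cv2.imread("pics/s3.png")
u=np.array([np.cos(.023),np.sin(.023)]); n=np.array([-u[1],u[0]])
for a in (90,92,96,100,104):
    r=np.radians(a)
    def q(l,s,y): 
        b=-l*np.cos(r)+s*np.sin(r); xy=np.array([.611,-.0105])+u*b+n*y; return np.round(proj(c,[*xy,.062+l*np.sin(r)+s*np.cos(r)]),1).tolist()
    print(a,"base in/out",q(0,0,-.079),q(0,.01,-.079),"top in/out",q(.113,0,-.079),q(.113,.01,-.079),"tabtip",q(.157,0.005,0))
k=cv2.resize(im[110:210,205:305],(600,600),interpolation=cv2.INTER_CUBIC); cv2.imwrite("pics/s3c.png",k)
```

```text
90 base in/out [265.0, 197.7] [268.5, 197.2] top in/out [265.1, 164.0] [268.9, 163.6] tabtip [261.3, 133.2]
92 base in/out [265.0, 197.7] [268.5, 197.3] top in/out [266.6, 163.9] [270.5, 163.6] tabtip [263.4, 133.1]
96 base in/out [265.0, 197.7] [268.5, 197.5] top in/out [269.6, 163.7] [273.4, 163.6] tabtip [267.4, 133.0]
100 base in/out [265.0, 197.7] [268.5, 197.7] top in/out [272.6, 163.7] [276.4, 163.9] tabtip [271.4, 133.3]
104 base in/out [265.0, 197.7] [268.4, 197.9] top in/out [275.6, 163.9] [279.2, 164.3] tabtip [275.3, 133.7]
```

View pics/s3c.png

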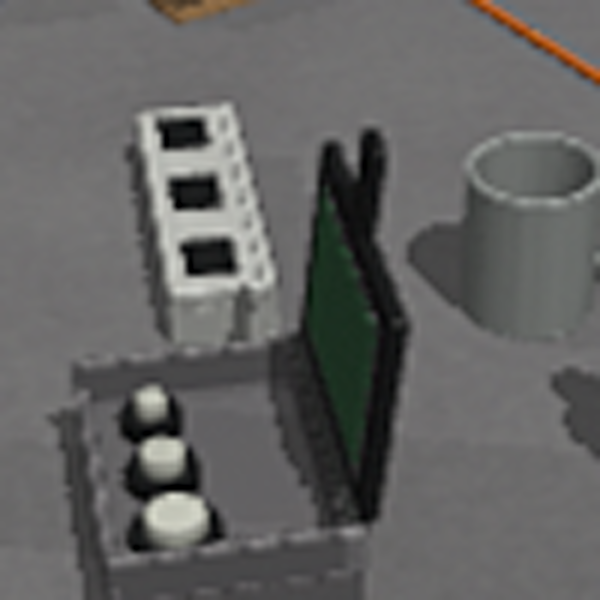

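Side view: lid base at (268,197), outer top corner (273,164) and tab tip (267,132). Both views give about 95.6°, which is inside the band. Next, the small key.

```bash
python3 -m handwheel '[40,11,-20,0,0,41,11,-25,0,0,41,11,-30,0,0,41,10,-30,0,0,0,0,-45,0,0,0,0,-36,0,0,0,0,0,0,0]'
```

```text
time: 5.9
tool_pos: [0.526, 0.0324, 0.0866]
tool_rot: [3.14, -0.01, -3.12]
contact_force: [-1.3, 0.8, 0.8]
opening: 0.0003
grip_force: 0.0
```

```bash
python3 -m handwheel '[0,0,-12,0,0,0,0,-8,0,0,0,0,0,0,0]'; python3 -m handwheel '[0,0,-4,0,0,0,0,-2,0,0,0,0,0,0,0,0,0,0,0,0]'
```

```text
time: 6.2
tool_pos: [0.5289, 0.032, 0.0725]
tool_rot: [-3.142, 0.002, -3.121]
contact_force: [-0.1, 0.6, 0.0]
opening: 0.0009
grip_force: 0.0
time: 6.6
tool_pos: [0.5291, 0.0319, 0.0668]
tool_rot: [-3.141, 0.003, -3.12]
contact_force: [2.7, -1.3, 4.5]
opening: 0.0002
grip_force: 2.2
```

```bash
python3 -m handwheel '[0,0,-2,0,0,0,0,0,0,0,0,0,0,0,0]';python3 -m handwheel '[0,0,-2,0,0,0,0,0,0,0,0,0,0,0,0]'
```

```text
time: 6.9
tool_pos: [0.5291, 0.0319, 0.066]
tool_rot: [-3.141, 0.003, -3.12]
contact_force: [-1.8, -0.3, 18.1]
opening: 0.0003
grip_force: 8.4
time: 7.2
tool_pos: [0.5293, 0.0319, 0.0656]
tool_rot: [-3.141, 0.004, -3.12]
contact_force: [-6.0, -0.0, 30.7]
opening: 0.0003
grip_force: 15.8
```

Run:
```python
from h import *
print(np.round(robot.observe()["torque"],2))
im,d,c=cam("side"); cv2.imwrite("pics/s4.png",cv2.resize(im[130:220,190:310],(800,600),interpolation=cv2.INTER_CUBIC))
```

```text
[-0.04  1.17 -0.01]
```

View pics/s4.png

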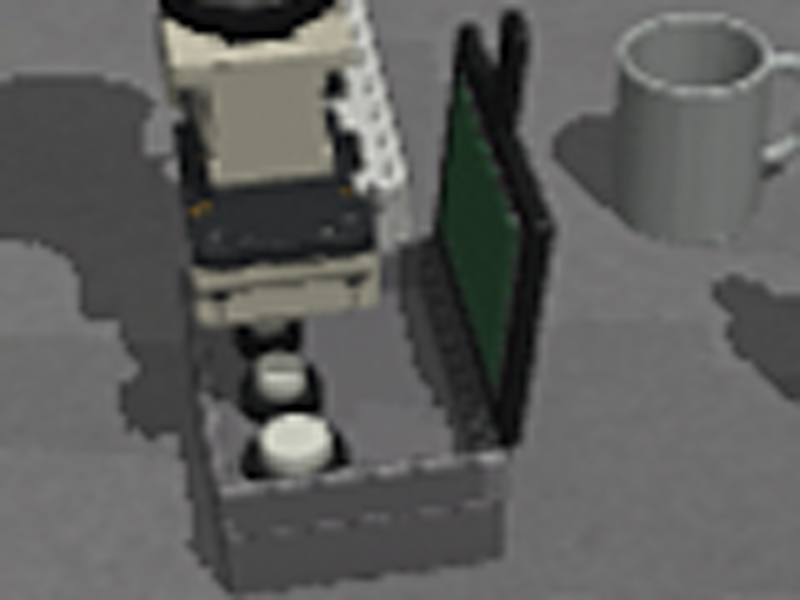

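```bash
for i in 1 2 3; do python3 -m handwheel '[0,0,2,0,0,0,0,0,0,0,0,0,0,0,0]' | grep -E "pos|contact|grip"; done; python3 -m handwheel '[0,0,2,0,0,0,0,0,0,0,0,0,0,0,0]'| grep -E "pos|contact|grip";python3 -m handwheel '[0,0,2,0,0,0,0,0,0,0,0,0,0,0,0]'| grep -E "pos|contact|grip"
python3 - <<'E'
from cell import robot
print(robot.observe()["torque"])
E
```

```text
tool_pos: [0.5291, 0.0319, 0.066]
contact_force: [-1.3, -0.3, 17.4]
grip_force: 8.3
tool_pos: [0.529, 0.0319, 0.0666]
contact_force: [3.8, -0.8, 4.7]
grip_force: 2.3
tool_pos: [0.528, 0.0321, 0.0679]
contact_force: [2.7, -0.1, 3.6]
grip_force: 1.9
tool_pos: [0.5276, 0.0321, 0.0697]
contact_force: [0.5, 0.2, 2.5]
grip_force: 1.4
tool_pos: [0.5275, 0.0321, 0.0717]
contact_force: [0.2, 0.5, 1.5]
grip_force: 0.8
[ 0.0155776  -0.03231175 -0.06032577]
```

The spring curve shows the key was bottomed at TCP z ≈ 66.5 (closed tips reach about 4 mm further than nominal), and it has now sprung back. Medium key next.

```bash
python3 -m handwheel '[0,0,20,0,0,0,-22,0,0,0,0,-21,0,0,0,0,0,-12,0,0,0,0,-8,0,0,0,0,0,0,0]'; python3 -m handwheel '[0,0,-4,0,0,0,0,-2,0,0,0,0,0,0,0,0,0,0,0,0]'
```

```text
time: 9.35
tool_pos: [0.5269, -0.0103, 0.0703]
tool_rot: [3.141, -0.003, -3.12]
contact_force: [-1.4, -0.2, 1.4]
opening: 0.0005
grip_force: 1.2
time: 9.75
tool_pos: [0.5275, -0.0103, 0.0662]
tool_rot: [3.141, -0.001, -3.12]
contact_force: [-3.5, -0.9, 5.8]
opening: 0.0005
grip_force: 3.2
```

Medium key is bottomed (5.8 N). I'll lift, turn towards the slips and look again.

```bash
python3 -m handwheel '[0,0,10,0,0,0,0,35,0,0,0,-15,45,-0.14,0.3,0,-30,35,-0.14,0.6,0,-45,0,-0.14,0.6,0,-45,0,-0.14,0.6,0,-30,0,-0.14,0.6,0,0,0,-0.14,0.6]' 25
python3 - <<'E'
from h import *
im,d,c=cam("top"); print([s for s in slips(im,c) if s[3]<0]); 
g=cv2.cvtColor(im,6);print(g[178:190,235])
ims,ds,cs=cam("side"); print([s for s in slips(ims,cs) if s[4]<140])
cv2.imwrite("pics/t5.png",im); cv2.imwrite("pics/s5.png",ims)
print(np.round(robot.observe()["tool_pos"],4),np.round(robot.observe()["tool_rot"],3))
E
```

```text
time: 10.55
tool_pos: [0.5281, -0.1795, 0.1913]
tool_rot: [-3.141, 0.002, 2.313]
contact_force: [-0.8, 0.3, -0.6]
opening: 0.0438
grip_force: 0.0
[(356, 205, 608.9, -295.7, 94, 30, 88.1), (311, 142, 773.0, -190.0, 112, 62, 11.3), (412, 102, 881.1, -450.6, 62, 49, 39.8)]
[108 109 109 105  92  69  50  43  39  36  34  34]
[(417, 309, 877.6, -451.4, 76, 47, 40.2), (247, 288, 531.0, -335.8, 117, 30, 83.4), (278, 269, 608.8, -293.5, 120, 31, 88.8), (333, 234, 777.1, -195.4, 116, 77, 5.1)]
[ 0.528  -0.1766  0.1911] [3.141 0.    2.32 ]
```

```bash
python3 -m handwheel '[20,-20,-15,-0.14,0.6,20,-20,-15,-0.14,0.6,20,-21,-15,-0.14,0.6,20,-21,-16,-0.14,0.6,0,0,-25,-0.14,0.6,0,0,-20,-0.065,0.6,0,0,-20,0,0.6,0,0,0,0,0.6]' 25
```

```text
time: 11.45
tool_pos: [0.6067, -0.2558, 0.0619]
tool_rot: [-3.136, -0.003, 1.563]
contact_force: [-0.6, -0.0, -0.2]
opening: 0.0551
grip_force: 0.0
```

```bash
python3 -m handwheel '[1,-2,-22,0,0.6,0,0,-20,0,0.6,0,0,0,0,0.6,0,0,0,0,0.15,0,0,0,0,0.15,0,0,0,0,0.15,0,0,0,0,0.15,0,0,0,0,0.15]' 25
```

```text
time: 12.25
tool_pos: [0.6096, -0.2601, 0.0241]
tool_rot: [3.14, 0.001, 1.558]
contact_force: [-0.5, 1.1, 6.4]
opening: 0.0296
grip_force: 25.0
```

Gripped at 29.6 mm opening. I'll lift, turn it lengthwise on the way back from the equipment, and measure the bridge meanwhile.

```bash
python3 -m handwheel '[0,0,20,0,0.15,0,0,20,0,0.15,-20,10,0,0.144,0.15,-20,10,0,0.144,0.15,-20,10,0,0.144,0.15,-20,10,0,0.144,0.15,-20,10,0,0.144,0.15,-20,10,0,0.144,0.15]';python3 -m handwheel '[-20,10,0,0.144,0.15,-20,10,0,0.144,0.15,-20,10,0,0.144,0.15,-20,10,0,0.144,0.15,-20,10,0,0.144,0.15,0,0,0,0,0.15]'
python3 - <<'E'
from h import *
im=cv2.imread("pics/t5.png"); c=eyes.calibration("top"); g=cv2.cvtColor(im,6)
s=g[205:225,90:180]; m=np.zeros_like(g); m[205:225,90:180]=((s<75)*255).astype(np.uint8)
for z in(.036,): print(rects(im,m,c,z,40))
for u in(119,133,147): print([ (v,int(g[v,u])) for v in range(196,234)])
print([(u,int(g[214,u])) for u in list(range(88,100))+list(range(168,180))])
print([ (v,np.round(onz(c,133,v,.036)[:2]*1000,1)) for v in(202,223)])
im,d,c=cam("top"); print([s for s in slips(im,c,.05) if s[3]<100])
E
```

```text
time: 13.05
tool_pos: [0.4882, -0.1995, 0.063]
tool_rot: [3.141, 0.0, 2.428]
contact_force: [-0.4, -0.6, 0.4]
opening: 0.0296
grip_force: 25.0
time: 13.65
tool_pos: [0.3865, -0.1484, 0.0628]
tool_rot: [3.14, -0.003, -3.139]
contact_force: [0.5, 0.1, 0.5]
opening: 0.0297
grip_force: 25.0
[(160, 215, 572.1, 183.9, 28, 23, -88.7), (132, 215, 572.9, 254.2, 28, 23, -88.7), (105, 214, 571.3, 324.6, 28, 23, -88.7)]
[(196, 108), (197, 108), (198, 107), (199, 107), (200, 115), (201, 138), (202, 164), (203, 174), (204, 173), (205, 171), (206, 172), (207, 174), (208, 175), (209, 174), (210, 173), (211, 173), (212, 175), (213, 175), (214, 175), (215, 175), (216, 175), (217, 176), (218, 176), (219, 176), (220, 175), (221, 174), (222, 174), (223, 171), (224, 156), (225, 125), (226, 93), (227, 80), (228, 85), (229, 96), (230, 108), (231, 113), (232, 114), (233, 113)]
[(196, 107), (197, 107), (198, 107), (199, 108), (200, 113), (201, 131), (202, 155), (203, 166), (204, 161), (205, 155), (206, 165), (207, 168), (208, 154), (209, 122), (210, 81), (211, 55), (212, 50), (213, 49), (214, 50), (215, 49), 
[... 496 characters left out ...]
 (220, 176), (221, 175), (222, 175), (223, 174), (224, 169), (225, 148), (226, 111), (227, 82), (228, 78), (229, 85), (230, 96), (231, 106), (232, 111), (233, 111)]
[(88, 103), (89, 95), (90, 83), (91, 90), (92, 126), (93, 161), (94, 173), (95, 176), (96, 169), (97, 145), (98, 99), (99, 58), (168, 142), (169, 167), (170, 176), (171, 175), (172, 168), (173, 148), (174, 116), (175, 90), (176, 77), (177, 74), (178, 75), (179, 75)]
[(202, array([604.4, 254.5])), (223, array([551.7, 251.9]))]
[(343, 281, 422.9, -269.2, 110, 34, 44.1), (294, 268, 446.1, -148.5, 48, 29, 0.9), (365, 237, 529.3, -323.0, 108, 30, 83.8), (311, 142, 765.6, -187.1, 109, 60, 11.1), (412, 102, 870.7, -440.3, 60, 47, 39.8)]
```

The slip is straight in the hand and its head is at x ≈ 470. The bays are at y ≈ 184, 254 and 325, with the roof front at x ≈ 547 and the stop at x ≈ 598. I'll go to the left bay.

```bash
python3 -m handwheel '[0,45,0,0,0.15,0,45,0,0,0.15,0,45,0,0,0.15,0,45,0,0,0.15,0,45,0,0,0.15,0,45,0,0,0.15,0,45,0,0,0.15,0,45,0,0,0.15]';python3 -m handwheel '[0,45,0,0,0.15,25,45,0,0,0.15,25,23,0,0,0.15,0,0,-18,0,0.15,0,0,-14,0,0.15,0,0,0,0,0.15,0,0,0,0,0.15]'
python3 - <<'E'
from h import *
im,d,c=cam("top"); print([s for s in slips(im,c,.02) if s[2]<700 and s[3]<500])
E
```

```text
time: 14.5
tool_pos: [0.3904, 0.2126, 0.0632]
tool_rot: [3.141, 0.002, 3.139]
contact_force: [1.2, -0.9, 1.0]
opening: 0.0297
grip_force: 25.0
time: 15.2
tool_pos: [0.439, 0.3221, 0.031]
tool_rot: [3.141, 0.0, 3.14]
contact_force: [-0.1, 0.0, 0.3]
opening: 0.0297
grip_force: 25.0
[(343, 281, 420.9, -274.0, 113, 34, 44.5), (106, 244, 496.6, 320.8, 48, 33, 1.4), (365, 237, 530.0, -329.1, 111, 31, 83.7)]
```

```bash
python3 -m handwheel '[0,2,-5,0,0.15,0,0,0,0,0.15,15,0,0,0,0.15,15,0,0,0,0.15,15,0,0,0,0.15,12,0,0,0,0.15,8,0,0,0,0.15,0,0,0,0,0.15]'
```

```text
time: 16.05
tool_pos: [0.5043, 0.3237, 0.0261]
tool_rot: [3.141, 0.001, 3.141]
contact_force: [-0.6, 1.3, -0.2]
opening: 0.0291
grip_force: 25.0
```

```bash
for i in 1 2 ; do python3 -m handwheel '[3,0,0,0,0.15,3,0,0,0,0.15,0,0,0,0,0.15]'|grep -E "pos|contact|open"; done
```

```text
tool_pos: [0.5094, 0.3239, 0.026]
contact_force: [-0.2, 0.1, -0.4]
opening: 0.0297
tool_pos: [0.514, 0.3236, 0.0254]
contact_force: [-4.1, -1.0, 0.3]
opening: 0.0296
```

```bash
python3 -m handwheel '[2,0,0,0,0.15,1,0,0,0,0.15,0,0,0,0,0.15]'|grep -E "pos|contact|open"; python3 -m handwheel '[-2,0,-1,0,0.15,0,0,0,0,0.45,0,0,0,0,0.45,0,0,0,0,0.45,0,0,20,0,0.45,0,0,30,0,0.45,-40,0,0,0,0.5,-40,0,0,0,0.6]'
python3 - <<'E'
from h import *
im,d,c=cam("top"); print([s for s in slips(im,c,.016) if s[2]<700 and s[3]<500])
E
```

```text
tool_pos: [0.5142, 0.3234, 0.0247]
contact_force: [-12.5, 0.6, 2.7]
opening: 0.0299
time: 17.75
tool_pos: [0.4371, 0.3239, 0.076]
tool_rot: [3.14, 0.003, 3.14]
contact_force: [-0.6, -0.4, -0.6]
opening: 0.0501
grip_force: 0.0
[(343, 281, 420.6, -274.7, 113, 34, 44.5), (365, 237, 530.1, -329.8, 111, 31, 83.5), (107, 237, 515.5, 322.4, 56, 33, 1.4)]
```

Slip 1 is home: its tail runs from x = 487 to 543, straight. Now the second slip.

```bash
python3 -m handwheel '[-20,-40,10,0,0.6,-20,-40,10,0,0.6,0,-45,0,0,0.6,0,-45,0,0,0.6,0,-45,0,0,0.6,0,-45,0,0,0.6,0,-45,0,0,0.6,0,-45,0,-0.14,0.6]' 25;python3 -m handwheel '[0,-45,0,-0.14,0.6,0,-45,0,-0.14,0.6,15,-40,0,-0.14,0.6,25,-35,0,-0.14,0.6,25,-35,0,-0.14,0.6,25,-35,0,-0.14,0.6,25,-30,0,-0.14,0.6,20,-11,0,-0.14,0.6]';python3 -m handwheel '[0,0,-10,-0.14,0.6,0,0,-20,-0.14,0.6,0,0,0,-0.14,0.6,0,0,0,0,0.6]'
python3 - <<'E'
from h import *
im,d,c=cam("side"); print([s for s in slips(im,c) if s[2]<700 and s[4]<140 and s[3]<-100])
im,d,c=cam("top"); print([s for s in slips(im,c,.016) if s[2]<700 and s[3]<500])
E
```

```text
time: 18.6
tool_pos: [0.3968, -0.0284, 0.0954]
tool_rot: [-3.141, 0.002, 3.0]
contact_force: [1.0, 0.3, 0.2]
opening: 0.055
grip_force: 0.0
time: 19.4
tool_pos: [0.5327, -0.306, 0.0951]
tool_rot: [3.14, 0.003, 1.874]
contact_force: [-0.2, 0.4, 1.0]
opening: 0.0551
grip_force: 0.0
time: 19.8
tool_pos: [0.5313, -0.3025, 0.0643]
tool_rot: [-3.141, -0.0, 1.46]
contact_force: [0.0, 0.1, -0.2]
opening: 0.0549
grip_force: 0.0
[(247, 288, 531.0, -335.8, 117, 30, 83.4)]
[(107, 237, 515.5, 322.4, 56, 33, 1.4)]
```

Slip A has not moved. Descend and grip.

```bash
python3 -m handwheel '[1,0,-22,0,0.6,0,0,-18,0,0.6,0,0,0,0,0.6,0,0,0,0,0.15,0,0,0,0,0.15,0,0,0,0,0.15,0,0,0,0,0.15]' 25; python3 -m handwheel '[0,0,20,0,0.15,0,0,20,0,0.15,-14,15,0,0.14,0.15,-14,15,0,0.14,0.15,-14,15,0,0.14,0.15,-14,15,0,0.14,0.15,-14,15,0,0.14,0.15,-14,15,0,0.14,0.15]';python3 -m handwheel '[-14,15,0,0.14,0.15,-14,15,0,0.14,0.15,-14,15,0,0.14,0.15,-10,15,0,0.14,0.15,-5,15,0,0.14,0.15,0,15,0,0.14,0.15,0,0,0,0,0.15]'
python3 - <<'E'
from h import *
im,d,c=cam("top"); print([s for s in slips(im,c,.05) if s[2]<700 and s[3]<500])
E
```

```text
time: 20.6
tool_pos: [0.5328, -0.3025, 0.0259]
tool_rot: [3.14, 0.001, 1.462]
contact_force: [-0.5, 0.6, 3.3]
opening: 0.0291
grip_force: 25.0
time: 21.4
tool_pos: [0.4479, -0.2117, 0.0653]
tool_rot: [3.141, 0.001, 2.308]
contact_force: [0.7, 0.7, -0.0]
opening: 0.0291
grip_force: 25.0
time: 22.1
tool_pos: [0.3911, -0.1211, 0.0653]
tool_rot: [3.141, 0.0, -3.138]
contact_force: [0.0, -0.6, -1.0]
opening: 0.0292
grip_force: 25.0
[(343, 281, 422.8, -269.0, 110, 33, 44.1), (282, 268, 446.6, -121.7, 56, 29, 1.2), (102, 239, 511.3, 323.7, 67, 32, -9.5)]
```

Slip 1 looks disturbed: its tail is swung to about -9.5°, away from the centre bay. I'll place slip 2 in the centre bay first and then mend slip 1.

```bash
python3 -m handwheel '[0,45,0,0,0.15,0,45,0,0,0.15,0,45,0,0,0.15,0,45,0,0,0.15,0,45,0,0,0.15,0,45,0,0,0.15,15,45,0,0,0.15,20,45,0,0,0.15]';python3 -m handwheel '[13,15,0,0,0.15,0,0,-18,0,0.15,0,0,-14,0,0.15,0,0,0,0,0.15]'
python3 - <<'E'
from h import *
im,d,c=cam("top"); print([s for s in slips(im,c,.016) if s[2]<700 and s[3]<500]); cv2.imwrite("pics/t6.png",cv2.resize(im[180:280,80:200],(720,600),interpolation=cv2.INTER_CUBIC))
E
```

```text
time: 22.95
tool_pos: [0.4268, 0.2394, 0.0652]
tool_rot: [3.142, 0.0, 3.138]
contact_force: [1.3, -1.6, 0.2]
opening: 0.029
grip_force: 25.0
time: 23.35
tool_pos: [0.439, 0.2522, 0.0314]
tool_rot: [-3.141, -0.003, 3.139]
contact_force: [-0.3, -0.5, 0.4]
opening: 0.0295
grip_force: 25.0
[(343, 281, 420.6, -274.6, 113, 34, 44.8), (134, 245, 497.0, 252.8, 50, 33, 1.4), (102, 236, 513.8, 334.3, 64, 33, -9.1)]
```

View pics/t6.png

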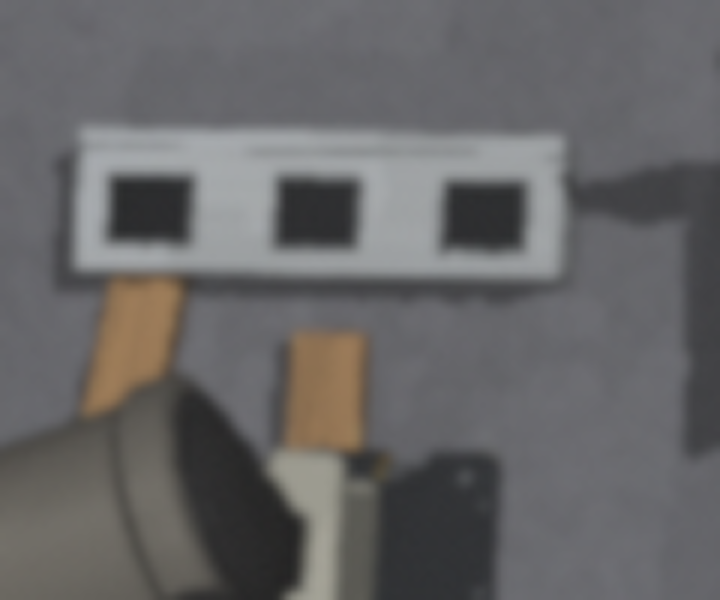

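The crop shows slip 1 skewed in the left bay with its tail to the left. Slip 2 is aligned with the centre bay. Push it in.

```bash
python3 -m handwheel '[0,1,-5,0,0.15,0,0,0,0,0.15,15,0,0,0,0.15,15,0,0,0,0.15,15,0,0,0,0.15,12,0,0,0,0.15,8,0,0,0,0.15,0,0,0,0,0.15]'|grep -E "pos|contact|open"; python3 -m handwheel '[3,0,0,0,0.15,3,0,0,0,0.15,0,0,0,0,0.15]'|grep -E "pos|contact|open"; python3 -m handwheel '[3,0,0,0,0.15,2,0,0,0,0.15,0,0,0,0,0.15]'|grep -E "pos|contact|open"; python3 -m handwheel '[2,0,0,0,0.15,0,0,0,0,0.15]'|grep -E "pos|contact|open"
```

```text
tool_pos: [0.5054, 0.2537, 0.0283]
contact_force: [0.5, 0.2, -1.1]
opening: 0.0294
tool_pos: [0.5104, 0.2539, 0.028]
contact_force: [-0.3, -0.3, 0.6]
opening: 0.0292
tool_pos: [0.5142, 0.2538, 0.0275]
contact_force: [-4.2, 0.4, 1.4]
opening: 0.0291
tool_pos: [0.5142, 0.2537, 0.027]
contact_force: [-9.6, 1.9, 1.4]
opening: 0.029
```

```bash
python3 -m handwheel '[-2,0,-1,0,0.15,0,0,0,0,0.45,0,0,0,0,0.45,0,0,0,0,0.45,0,0,20,0,0.45,0,0,30,0,0.45,-40,-30,0,0,0.55,-40,-45,0,0,0.6]'|grep pos
python3 -m handwheel '[-20,-45,0,0,0.6,0,0,0,0,0.6]'|grep pos
python3 - <<'E'
from h import *
im,d,c=cam("top"); print([s for s in slips(im,c,.016) if s[2]<700 and s[3]<500]); cv2.imwrite("pics/t7.png",cv2.resize(im[180:280,80:200],(720,600),interpolation=cv2.INTER_CUBIC))
print(cv2.cvtColor(im,6)[178:190,235])
E
```

```text
tool_pos: [0.4423, 0.1866, 0.0779]
tool_pos: [0.419, 0.1379, 0.0769]
[(343, 281, 420.4, -274.5, 113, 34, 44.4), (134, 237, 514.7, 252.1, 56, 33, 1.4), (102, 239, 511.6, 334.9, 68, 33, -9.7)]
[105 105 105 101  88  66  48  41  36  35  34  33]
```

View pics/t7.png

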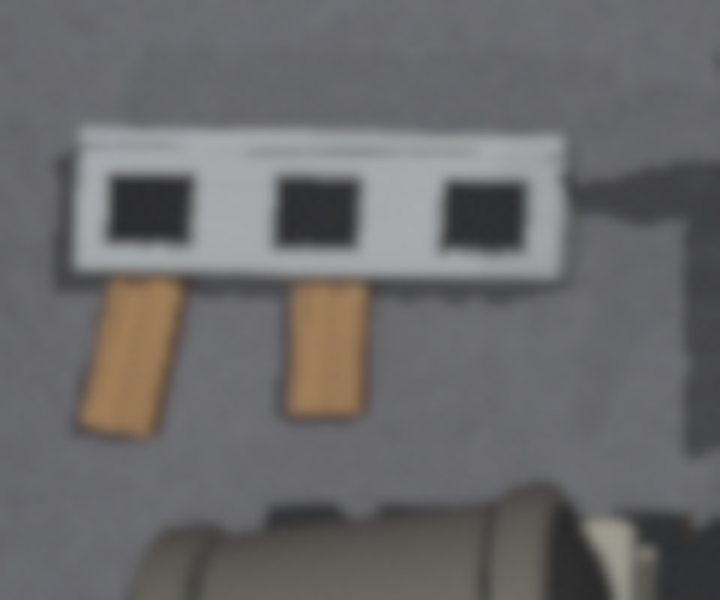

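Slip 2 is home. Slip 1 is about 10 mm out and skewed -9.7°, with its centreline passing (511.6, 334.9). I'll regrip its tail, straighten it and push it in.

```bash
python3 -m handwheel '[10,45,0,-0.1,0.5,15,45,0,-0.07,0.5,15,45,0,0,0.5,20,45,0,0,0.5,21,19,0,0,0.5,0,0,0,0,0.5]' 25|grep -E "pos|rot"; python3 -m handwheel '[0,0,-20,0,0.5,0,0,-20,0,0.5,0,0,-9,0,0.5,0,0,0,0,0.5,0,0,0,0,0.15,0,0,0,0,0.15,0,0,0,0,0.15,0,0,0,0,0.15]' 25
```

```text
tool_pos: [0.5058, 0.3446, 0.077]
tool_rot: [3.138, 0.004, 2.975]
time: 27.45
tool_pos: [0.5035, 0.3397, 0.0303]
tool_rot: [-3.141, 0.001, 2.972]
contact_force: [-7.3, -11.4, 21.8]
opening: 0.0219
grip_force: 27.8
```

```bash
python3 -m handwheel '[0,0,0,0,0.5,0,0,0,0,0.5,0,0,0,0,0.5]'
python3 - <<'E'
from h import *
im,d,c=cam("side"); a=cv2.resize(im[90:190,180:300],(720,600),interpolation=cv2.INTER_CUBIC); cv2.imwrite("pics/s8.png",a)
im,d,c=cam("top"); print([s for s in slips(im,c,.016) if s[2]<700 and s[3]<500])
E
```

```text
time: 27.75
tool_pos: [0.5042, 0.3402, 0.0299]
tool_rot: [3.14, 0.003, 2.972]
contact_force: [-0.3, -1.9, 4.8]
opening: 0.0412
grip_force: 1.9
[(343, 281, 420.6, -274.6, 113, 34, 44.5), (134, 237, 516.0, 252.1, 53, 33, 1.4)]
```

View pics/s8.png

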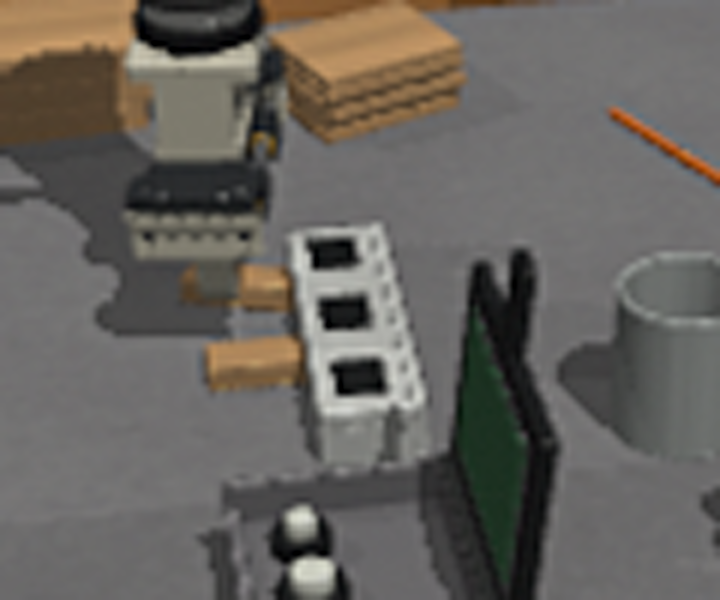

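The side crop shows the near finger crowding slip 1 at about (215,280), so the gripper was about 4 mm too far left and probably pinched it badly. Lift, back off and look.

```bash
python3 -m handwheel '[0,2,10,0,0.6,0,0,40,0,0.6,-40,-20,0,0,0.6,-30,-45,0,0,0.6,-20,-45,0,0,0.6,0,-45,0,0,0.6,0,-40,0,0,0.6,0,0,0,0,0.6]'
python3 - <<'E'
from h import *
im,d,c=cam("side"); a=cv2.resize(im[120:180,200:272],(720,600),interpolation=cv2.INTER_CUBIC)
print([s for s in slips(im,c,.016) if s[2]<700 and 200<s[3]<500])
im,d,c=cam("top"); print([s for s in slips(im,c,.016) if s[2]<700 and s[3]<500])
b=cv2.resize(im[200:260,80:152],(720,600),interpolation=cv2.INTER_CUBIC)
cv2.imwrite("pics/b9.png",cv2.resize(np.hstack([a,b]),(800,333)))
E
```

```text
time: 28.65
tool_pos: [0.4153, 0.1476, 0.0786]
tool_rot: [-3.141, 0.0, 2.968]
contact_force: [0.1, -0.1, 1.3]
opening: 0.0547
grip_force: 0.0
[]
[(343, 281, 420.5, -274.6, 113, 34, 44.5), (134, 237, 516.0, 252.1, 53, 33, 1.4), (100, 238, 513.3, 339.9, 71, 33, -19.1)]
```

View pics/b9.png

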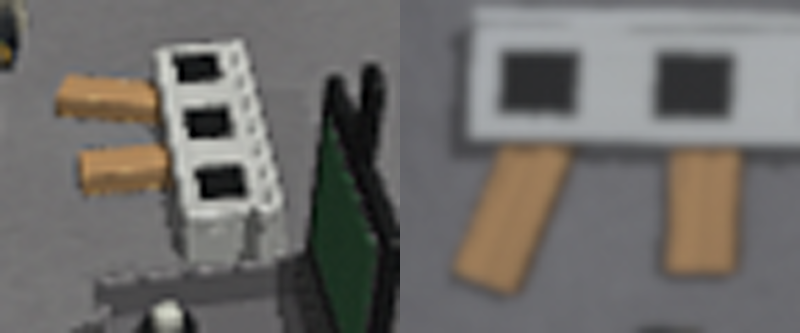

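The crop shows slip 1 flat again, skewed about -19° in the left bay, and slip 2 straight. I'll take its exact axis from its long edges.

```bash
cat >> h.py <<'E'
def tail(im,c):
    hsv=cv2.cvtColor(im,cv2.COLOR_BGR2HSV); m=cv2.inRange(hsv,(5,60,90),(22,190,255)); m[:,:85]=0; m[:,119:]=0; m[:225]=0;m[270:]=0
    k=max(cv2.findContours(m,cv2.RETR_EXTERNAL,cv2.CHAIN_APPROX_NONE)[0],key=cv2.contourArea)
    mm=np.zeros_like(m); cv2.drawContours(mm,[k],-1,255,-1)
    L,R=[],[]
    for v in range(k[:,0,1].min()+2,k[:,0,1].max()-7):
        u=np.where(mm[v])[0]; L.append(onz(c,u[0]-.5,v,.016)[:2]*1000); R.append(onz(c,u[-1]+.5,v,.016)[:2]*1000)
    M=(np.array(L)+R)/2; p=np.polyfit(M[:,0],M[:,1],1)
    P=np.array([onz(c,u,v,.016)[:2]*1000 for u,v in k[:,0]])
    d=np.array([1,p[0]])/np.hypot(1,p[0]); t=(P-[0,p[1]])@d
    e=np.array([0,p[1]])+t.min()*d
    print("axis deg",np.degrees(np.arctan(p[0])),"tail end",e,"grip25",e+25*d,"head",e+110*d,"width",np.mean(np.array(L)[:,1]-np.array(R)[:,1])*d[0])
E
python3 - <<'E'
from h import *
im,d,c=cam("top"); tail(im,c); s=robot.observe(); print(s["tool_pos"],s["tool_rot"])
E
```

```text
axis deg -18.838332748740328 tail end [479.47882946 351.1992042 ] grip25 [503.13966551 343.12673014] head [583.58650808 315.68031834] width 33.3294456972595
[0.41592668 0.15119396 0.07844671] [3.14078758e+00 1.08449586e-03 2.97103561e+00]
```

```bash
python3 -m handwheel '[17,43,0,-0.1,0.58,17,43,0,-0.06,0.58,17,43,0,0,0.58,17,43,0,0,0.58,19,20,0,0,0.58,0,0,0,0,0.58,0,0,0,0,0.58]' 15|grep -E "pos|rot"; python3 -m handwheel '[0,0,-20,0,0.58,0,0,-10,0,0.58,0,0,0,0,0.58,0,0,0,0,0.58]' |grep -E "pos|rot|cont"
python3 - <<'E'
from h import *
im,d,c=cam("top"); print([s for s in slips(im,c,.016) if s[2]<700 and 200<s[3]<500])
E
```

```text
tool_pos: [0.5013, 0.3441, 0.0773]
tool_rot: [-3.141, -0.001, 2.814]
tool_pos: [0.5021, 0.3425, 0.0481]
tool_rot: [-3.141, -0.0, 2.811]
contact_force: [-0.2, 0.0, -0.3]
[(134, 238, 516.0, 252.1, 53, 33, 1.4)]
```

Now lower in small steps, watching the force, before closing.

```bash
python3 -m handwheel '[1,1.5,-10,0,0.58,0,0,-6,0,0.58,0,0,0,0,0.58]' |grep -E "pos|rot|cont"; python3 -m handwheel '[0,0,-4,0,0.58,0,0,-4,0,0.58,0,0,0,0,0.58,0,0,0,0,0.58]' |grep -E "pos|rot|cont|open"
```

```text
tool_pos: [0.5027, 0.344, 0.0307]
tool_rot: [-3.14, -0.001, 2.812]
contact_force: [0.0, -0.2, 0.1]
tool_pos: [0.5033, 0.3443, 0.0238]
tool_rot: [-3.142, -0.0, 2.812]
contact_force: [-0.4, -0.8, 0.1]
opening: 0.0532
```

```bash
python3 -m handwheel '[0,0,0,0,0.2,0,0,0,0,0.2,0,0,0,0,0.2,0,0,0,0,0.2]' 12
```

```text
time: 31.05
tool_pos: [0.5034, 0.3443, 0.024]
tool_rot: [3.141, 0.0, 2.812]
contact_force: [0.9, -0.4, 0.6]
opening: 0.0301
grip_force: 12.0
```

```bash
python3 -m handwheel '[0,-4,2,0.066,0.2,0,-4,0,0.066,0.2,0,-4,0,0.066,0.2,0,-4,0,0.066,0.2,0,-4,0,0.066,0.2,0,0,0,0,0.2]' 20;  python3 -m handwheel '[3,0,0,0,0.2,3,0,0,0,0.2,0,0,0,0,0.2]'|grep -E "pos|cont|open"
```

```text
time: 31.65
tool_pos: [0.5034, 0.3239, 0.0259]
tool_rot: [-3.141, -0.0, -3.141]
contact_force: [-0.4, -0.5, -0.2]
opening: 0.0295
grip_force: 20.0
tool_pos: [0.51, 0.3245, 0.026]
contact_force: [0.3, 0.2, -0.5]
opening: 0.0295
```

```bash
python3 -m handwheel '[3,0,0,0,0.2,0,0,0,0,0.2]'|grep -E "pos|cont|open"; python3 -m handwheel '[3,0,0,0,0.2,0,0,0,0,0.2]'|grep -E "pos|cont|open"; python3 -m handwheel '[2,0,0,0,0.2,0,0,0,0,0.2]'|grep -E "pos|cont|open"
```

```text
tool_pos: [0.5118, 0.3242, 0.0255]
contact_force: [-2.0, -0.8, -0.3]
opening: 0.0297
tool_pos: [0.5119, 0.3241, 0.0248]
contact_force: [-9.7, 0.3, 2.9]
opening: 0.03
tool_pos: [0.5121, 0.324, 0.0243]
contact_force: [-15.2, 1.2, 2.5]
opening: 0.0293
```

Against the stop. Release, lift, then go towards the large key and check.

```bash
python3 -m handwheel '[-3,0,-1,0,0.2,0,0,0,0,0.45,0,0,0,0,0.45,0,0,0,0,0.45,0,0,20,0,0.45,0,0,40,0,0.45,-40,-30,20,0,0.45,-40,-40,20,0,0.2]'|grep pos
python3 -m handwheel '[-20,-40,0,0,0,0,-40,0,0,0,0,-40,0,0,0,0,-40,0,0,0,0,0,0,0,0]'|grep -E "pos|open"
python3 - <<'E'
from h import *
im,d,c=cam("top"); print([s for s in slips(im,c,.016) if s[2]<700 and s[3]<500]); tail(im,c)
print(cv2.cvtColor(im,6)[178:190,235])
E
```

```text
tool_pos: [0.4442, 0.2632, 0.1215]
tool_pos: [0.4244, 0.0995, 0.1206]
opening: 0.0008
[(343, 281, 420.5, -274.6, 113, 34, 44.2), (134, 237, 516.0, 252.1, 53, 33, 1.4), (107, 237, 515.5, 322.8, 56, 33, 1.4)]
axis deg 0.20043721297007308 tail end [487.45780157 322.38328645] grip25 [512.4576486 322.4707435] head [597.45712848 322.76809749] width 33.90154388774555
[105 105 105 101  89  66  48  42  37  35  33  34]
```

Both slips are home and straight, and the lid is unchanged. Large key next.

```bash
python3 -m handwheel '[25,-40,0,0,0,25,-40,0,0,0,27,-40,0,0,0,28,-38,0,0,0,0,0,-25,0,0,0,0,-15,0,0,0,0,0,0,0]'
```

```text
time: 34.6
tool_pos: [0.5281, -0.0539, 0.0781]
tool_rot: [3.14, -0.004, -3.141]
contact_force: [0.1, -0.2, -0.1]
opening: 0.0004
grip_force: 0.0
```

```bash
python3 -m handwheel '[1,-3,0,0,0,0,0,-5,0,0,0,0,-4,0,0,0,0,-3,0,0,0,0,0,0,0,0,0,0,0,0]'
```

```text
time: 35.2
tool_pos: [0.5305, -0.0577, 0.0687]
tool_rot: [3.141, 0.002, -3.141]
contact_force: [1.6, 2.2, 3.7]
opening: 0.0007
grip_force: 1.7
```

```bash
python3 -m handwheel '[0,0,-2,0,0,0,0,-1,0,0,0,0,0,0,0,0,0,0,0,0]'
```

```text
time: 35.6
tool_pos: [0.5305, -0.0577, 0.0662]
tool_rot: [3.142, 0.002, -3.141]
contact_force: [0.3, 3.3, 10.8]
opening: 0.0003
grip_force: 5.3
```

Bottomed (10.8 N). Lift away and do a final check.

```bash
python3 -m handwheel '[0,0,10,0,0,0,0,40,0,0,0,0,45,0,0,-40,0,45,0,0,-45,0,0,0,0,-45,0,0,0,0,0,0,0,0,0,0,0,0,0,0]'
python3 - <<'E'
from h import *
im,d,c=cam("top"); print([s for s in slips(im,c,.016) if s[2]<700 and s[3]<500]); tail(im,c)
print(cv2.cvtColor(im,6)[178:190,235])
ims,_,_=cam("side")
cv2.imwrite("pics/fin.png",np.hstack([cv2.resize(im[80:280,80:330],(400,320)),cv2.resize(ims[100:260,180:380],(400,320))]))
E
```

```text
time: 36.4
tool_pos: [0.4058, -0.058, 0.1978]
tool_rot: [-3.141, -0.0, 3.141]
contact_force: [0.4, -0.2, 0.8]
opening: 0.0002
grip_force: 0.0
[(343, 281, 420.4, -274.5, 113, 34, 43.9), (134, 237, 516.0, 252.1, 53, 33, 1.4), (107, 237, 515.5, 322.8, 56, 33, 1.4)]
axis deg 0.20043721297007308 tail end [487.45780157 322.38328645] grip25 [512.4576486 322.4707435] head [597.45712848 322.76809749] width 33.90154388774555
[104 105 105 101  88  66  47  42  38  35  34  33]
```

View pics/fin.png

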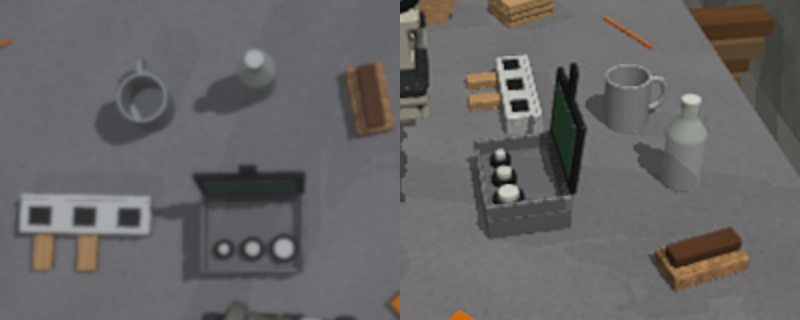

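The final pictures show both slips straight in their bays at (43,250) and (87,250), the lid up, all keys out and the bystanders in place. Handing in.

```bash
python3 -c "
from cell import robot
print(robot.hand_in())"
```

```text
the job is handed in; nothing more can be done
None
```

I handed the job in at 36 s but got no verdict back: the lid stands at about 96° (allowed 92–108°), the keys were pressed small, medium, large, and both pine slips are home and straight in their bays, one after I had to regrip it when it was knocked skew; mug, bottle and sanding block look undisturbed.

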